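Fetch a carded drill set from a bent pegboard hook into the kit tray

ROBOT

A 6-joint arm with a two-finger parallel gripper is mounted at the origin on a cart in front of the work surface, level with it; the furniture and walls round the work are solid. World frame = base frame: x ahead of the robot, y to its left, z up, the work surface at z = 0. Lengths are in m, angles in degrees, forces in N, time in s.
With the tool pointing down it reaches from about 0.35 to 0.8 m from the base axis. Payload 7.3 kg.
Tool frame: the origin (TCP) lies midway between the tips of the shut fingers; the grasp point (between the pads) lies 19 mm behind it; z points along the fingers, y is the line along which they close (so a half turn about z gives the same grasp; the last joint's range is limited). The gripper opens to 85 mm and grips with 20 to 120 N. Pads are 22 mm wide; open, the fingers measure 114 mm over their backs; the gripper's body (76 mm by 85 mm) begins 54 mm behind the grasp point. The pads swing forward as they close: fully open they stand 13 mm farther back than shut.
Start: joints at [-72.995, 19.595, 87.324, -0, 73.075, -8.365], TCP at [0.225, -0.474, 0.204] pointing down, gripper open.
Joint ranges: [-145.02, 145.02], [-44.19, 115.74], [2.07, 154.8], [-57.11, 237.11], [16.16, 152.29], [-177.93, 177.93]. Speed limits (degrees/s): [147.25, 147.25, 180, 180, 180, 180].

INTERFACE

Orientations are given as a 3x3 rotation matrix whose columns are the frame's x, y, z axes.
In Python, from cell import state, optics, ticket gives the robot as it stands.
- The arm moves only by the tool send_rows, never from a script. Its argument "series" is text: rows parted by semicolons, each of 5 numbers parted by spaces: the shift along the tool's x, y, z in cm, then the turn about the tool's z in rad, then the finger opening in cm, from 0 to 8.54. A call has 1 to 5 rows; each row is the pose to reach, as a shift and turn from the pose commanded when the call began, along the tool's axes at that moment; what a row does not reach only later rows make up. A row lasts 1/10 s, in which the tool goes at most 50 mm and 8.59 degrees, less where a joint would pass 70% of its speed; a pose out of reach is approached as far as the arm can. A call with a gripper value outside its range is refused whole. The fingers move at their own pace and stop on an object; "grip_force" is the grip in N (left out, the last holds). Time passes only in rows, so rows that repeat a pose let the fingers close. It gives the time, the measured TCP pose, the force, the opening and the grip force at its end, in the units of the state.
- state(): the state, without advancing time (a new reading comes with each control period).
- optics.get_image(name): name is "scene" or "top" or "wrist"; returns a dict with "color" (384x512x3 uint8, red, green, blue), "fx", "fy", "cx", "cy" (pixels), "dist_coeffs" ([k1, k2, p1, p2, k3] as OpenCV has them; the pictures are not rectified), "T" (4x4, takes a point from camera to world coordinates). Camera axes: x right, y down, z forward; pixel columns grow to the right and rows downward; lengths in m; the calibration is good to about 2 mm. A picture is of the moment at which its call begins. There is no depth.
- ticket.finish_job(): hands the job in; it is judged then, once.
The state is a dict: "time_s": time; "joints": joint angles; "qd": joint speeds; "joint_efforts": joint torques, N m; "position": TCP position; "tool_rot": TCP orientation; "wrist_force": force on the tool from outside, world axes, zero at the start; "wrist_torque": the same for the moment, N m; "gripper_width": opening from 0.0 (shut) to 1.0 (fully open); "grasp_force": force on a finger pad.
Only numpy, scipy, OpenCV 4.12 (cv2) and the standard library are available. Lean on these libraries where they do the work, as an engineer would, in place of code of your own. Each camera call takes 0.05 s, during which the arm holds its last target. There are 200 camera calls.

TASK

Kit up for the next job: take the carded set of five twist drills off its hook on the small pegboard, lifting its hang hole over the hook's upturned tip as you slide it off so gently that the hook is not strained nor the card torn. Then lower it upright, hang hole up, all the way to the bottom of the tray's empty front slot before letting go, and leave the other two packs as they are.

Things in the scene. Friction and masses are not known exactly. Their poses are not given: they have to be found in the camera images.
- board: Fixed pegboard stand right of the red tool box: dark perforated panel, pale wood frame, 280 wide x 205 high, on two feet 170 long, 20 high. Origin under the panel's middle; x away from the robot through the panel, y left, z up; front face at x = -3 mm. One wire hook stands out of it towards -x at y = +70 mm, one at y = -70 mm, each ending at most 128 mm from the origin plane.
- hook_left (a point): Root of the left hook (y = +70) on the panel's front, 165 mm above the bench; axes as the board's. Steel wire 5 mm thick, 88 mm straight, then 34 mm upturned tip. It is rigid but bent by use, and its bends are not measured: the straight part slopes up or down by up to 4 degrees from the root, the tip turns up from it by anything from 11 to 45 degrees.
- hook_right (a point): Root of the right hook (y = -70), otherwise as the left hook; its bends differ and are not measured either.
- drill_pack: Pack to fetch, 70 to 130 g: stiff card 84 wide (y) x 115 high (z) x 3 mm, clear blister on its front (-x), 58 wide, 13 deep, from 8 to 70 mm above the lower edge, with five upright twist drills. Origin: middle of the card's lower edge. Hangs on either hook 55 to 60 mm from the panel. Pinch the bare card beside the hole from above. Over 12 N against the hook tears it.
- pack_hole (a point): Centre of the pack's round hang hole, 12 mm in diameter, in the middle of the card's width, 97 mm above its lower edge and 18 mm below its upper edge. The hole's upper edge rests on the hook's wire. Axes as the pack's.
- pack_foot (a point): Middle of the pack's underside, midway between the back of the card and the front of the blister (6.5 mm in front of the pack's origin). Axes as the pack's.
- cutter_pack: Bystander: pack of the same card, hole and size on the other hook, with one flat round cutter 48 mm across in its blister. Origin and axes as the drill pack's. Leave it hanging.
- tray: Fixed grey plastic kit tray left of the tool box, 78 (x) x 116 (y) x 58 mm high, walls and floor 4 mm. A slightly lower divider makes two slots, one behind the other, each 33 mm (x) by 108 mm (y) and 54 mm deep. Pale label plate on the front (-x) wall. Origin under its centre, z up. The tool box between it and the pegboard is under 200 mm high.
- front_slot (a point): Middle of the floor of the front slot (nearer the robot, behind the label plate), 4 mm above the bench; axes as the tray's: x across the slot (away from the robot), y along it.
- short_pack: Bystander: smaller carded pack of screwdriver bits, 70 wide x 68 mm high, standing in the rear slot. Origin in the middle of its card's lower edge. Leave it there.
Things that resemble listed ones, but are neither listed nor needed, are in the scene too. What is shaped like the tray but yellow is not meant.

How it is judged:
By the outcome, as a careful person would: the job done as asked, in the order asked, and still so for the second after the job is handed in, with the robot touching nothing.
It also fails if it takes over 72 s, if anything falls off the work surface, if the arm or the gripper's body presses on something with over 40 N, if the wrist force passes 120 N, or if a joint passes its speed limit or range.

## Working session

There is one attempt and no reset: what is moved stays moved. The work goes in short steps, Python scripts to look and compute and a tool call to move; the robot and the scene stay as the last step left them, time stands still between calls to the robot, and variables do not carry over. Pictures are saved under pics/ and viewed, at most 10 in all, crops included, and the job is handed in when it is done.

Besides the shell and the picture viewer there is one more tool, called after ">>>" by a JSON object that holds its "op" and its "data". send_rows: Moves the arm, as the interface text tells. Its arguments: {"type":"object","properties":{"series":{"type":"string"},"grip_force":{"type":"number"}},"required":["series"]}

```bash
mkdir -p pics
cat > h.py <<'E'
import numpy as np, cv2
from cell import state, optics, ticket
def grab(n,f):
    d=optics.get_image(n); cv2.imwrite(f'pics/{f}.png',d['color'][:,:,::-1])
    np.savez(f'pics/{f}.npz',K=np.array([[d['fx'],0,d['cx']],[0,d['fy'],d['cy']],[0,0,1.]]),D=np.array(d['dist_coeffs'],float),T=np.array(d['T'])); return d
def ray(f,p):
    c=np.load(f'pics/{f}.npz'); u=cv2.undistortPoints(np.array([[p]],float),c['K'],c['D'])[0,0]
    v=c['T'][:3,:3]@[u[0],u[1],1]; return c['T'][:3,3],v/np.linalg.norm(v)
def tri(*fp):
    A=np.zeros((3,3));b=np.zeros(3);R=[ray(f,p) for f,p in fp]
    for o,v in R: P=np.eye(3)-np.outer(v,v);A+=P;b+=P@o
    x=np.linalg.solve(A,b); return x,[np.linalg.norm((np.eye(3)-np.outer(v,v))@(x-o))*1e3 for o,v in R]
def proj(f,X):
    c=np.load(f'pics/{f}.npz');Ti=np.linalg.inv(c['T'])
    return cv2.projectPoints(np.atleast_2d(np.array(X,float)),cv2.Rodrigues(Ti[:3,:3])[0],Ti[:3,3],c['K'],c['D'])[0][:,0]
def onplane(f,p,ax,val):
    o,v=ray(f,p); return o+v*(val-o[ax])/v[ax]
def crop(f,x0,y0,x1,y1,s,out):
    i=cv2.imread(f'pics/{f}.png')[y0:y1,x0:x1]; cv2.imwrite(f'pics/{out}.png',cv2.resize(i,None,fx=s,fy=s,interpolation=cv2.INTER_CUBIC))
E
python3 - <<'E'
from h import *
a=[grab(n,n+'0')['color'] for n in('scene','top','wrist')]
for n in('scene0','top0','wrist0'):
    c=np.load(f'pics/{n}.npz');print(n,c['T'].round(3).tolist(),c['K'][0,0],c['K'][1,2],c['D'])
b=[cv2.imread(f'pics/{n}0.png') for n in('scene','top','wrist')]
cv2.imwrite('pics/all.png',cv2.resize(np.vstack([np.hstack(b[:1]),b[1]]),(400,600)))
print(state())
E
```

```text
scene0 [[0.658, -0.457, 0.598, -0.207], [-0.753, -0.397, 0.525, -0.68], [-0.003, -0.796, -0.605, 0.834], [0.0, 0.0, 0.0, 1.0]] 350.654817738874 186.69938425775257 [-0.09823581  0.          0.          0.          0.        ]
top0 [[0.029, -0.997, 0.077, 0.432], [-1.0, -0.028, 0.006, -0.021], [-0.004, -0.077, -0.997, 1.263], [0.0, 0.0, 0.0, 1.0]] 402.3833944285263 188.95734417738032 [-0.02966727  0.          0.          0.          0.        ]
wrist0 [[0.428, -0.858, -0.283, 0.296], [-0.904, -0.407, -0.133, -0.441], [-0.001, 0.312, -0.95, 0.375], [0.0, 0.0, 0.0, 1.0]] 289.515753901322 190.25682169987823 [-0.00690405  0.          0.          0.          0.        ]
{'time_s': 0.15, 'joints': array([-7.29947125e+01,  1.96266743e+01,  8.73606719e+01, -5.91070160e-04,
        7.30738998e+01, -8.36606838e+00]), 'qd': array([ 0.02354472, -0.16319942, -0.19801388,  0.04275381, -0.07935927,
       -0.02577637]), 'joint_efforts': array([ 1.20203782e-03, -4.33909214e+01, -2.46147037e+01, -1.85170265e-04,
        5.76255232e-03,  2.78531012e-06]), 'position': array([ 0.2248768 , -0.47407535,  0.20311527]), 'tool_rot': array([[ 9.03548354e-01,  4.28486019e-01, -3.22060994e-04],
       [ 4.28486116e-01, -9.03547790e-01,  1.01932086e-03],
       [ 1.45767237e-04, -1.05900435e-03, -9.99999429e-01]]), 'wrist_force': array([0.5082965 , 0.15332572, 0.30586081]), 'wrist_torque': array([ 0.06087031, -0.00053305,  0.0091189 ]), 'grasp_force': 0.0, 'gripper_width': 1.0017571815092214}
```

View pics/scene0.png

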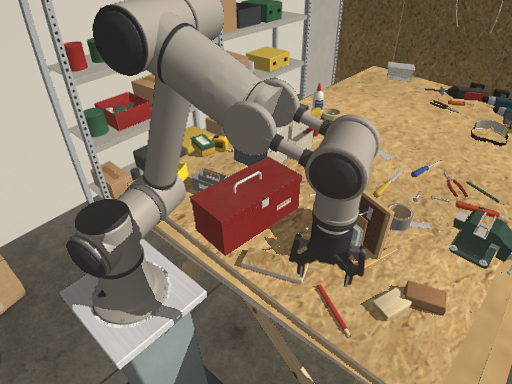

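View pics/top0.png

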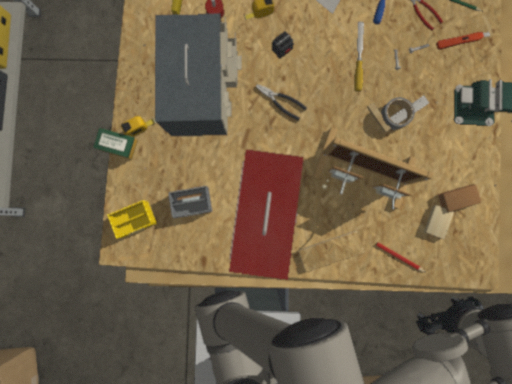

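The scene view has the gripper hiding the pegboard. The top view shows the board around (380,160), with hooks at about (343,180) and (390,190). The grey tray is at (190,202), the yellow lookalike at (132,218), and the red tool box at (267,213).

Run:
```python
from h import *
for n,p,z in[('tray',(190,202),.05),('yellow',(132,218),.05),('boardL',(333,143),.205),('boardR',(427,178),.205),('hl',(343,180),.17),('hr',(390,190),.17),('box',(267,213),.18),('boxTL',(247,150),.18),('boxBR',(287,277),.18)]:
    print(n,onplane('top0',p,2,z).round(3))
```

```text
tray [0.481 0.184 0.05 ]
yellow [0.428 0.358 0.05 ]
boardL [ 0.643 -0.216  0.205]
boardR [ 0.556 -0.468  0.205]
hl [ 0.548 -0.251  0.17 ]
hr [ 0.525 -0.38   0.17 ]
box [ 0.452 -0.046  0.18 ]
boxTL [0.622 0.013 0.18 ]
boxBR [ 0.284 -0.104  0.18 ]
```

>>> {"op": "send_rows", "data": {"series": "0 0 -5 0 8.5; -4 -4 -10 0 8.5; -5 -9 -14 0 8.5; -7 -14 -16 0 8.5; -9 -18 -16 0 8.5"}}

```text
time_s: 0.65
position: [0.0927, -0.3726, 0.3564]
tool_rot: [[0.903, 0.429, 0.0], [0.429, -0.903, -0.003], [-0.001, 0.003, -1.0]]
wrist_force: [-0.7, -0.7, 0.2]
gripper_width: 0.994
grasp_force: 0.0
```

Run:
```python
from h import *
grab('scene','scene1');grab('top','top1')
a=cv2.resize(cv2.imread('pics/scene1.png'),(384,288))
print(proj('scene1',[[.643,-.216,.205],[.556,-.468,.205],[.548,-.251,.17],[.481,.184,.05]]))
i=cv2.imread('pics/scene1.png')[130:300,270:440]; j=cv2.imread('pics/top1.png')[120:230,320:440]
cv2.imwrite('pics/v1.png',np.hstack([cv2.resize(i,(400,400),interpolation=2),cv2.resize(cv2.copyMakeBorder(j,5,5,0,0,0),(400,400),interpolation=2)]))
```

```text
[[325.7636373  164.70057169]
 [386.00435018 211.62838125]
 [317.41608868 191.17370421]
 [209.40369368 178.19209849]]
```

View pics/v1.png

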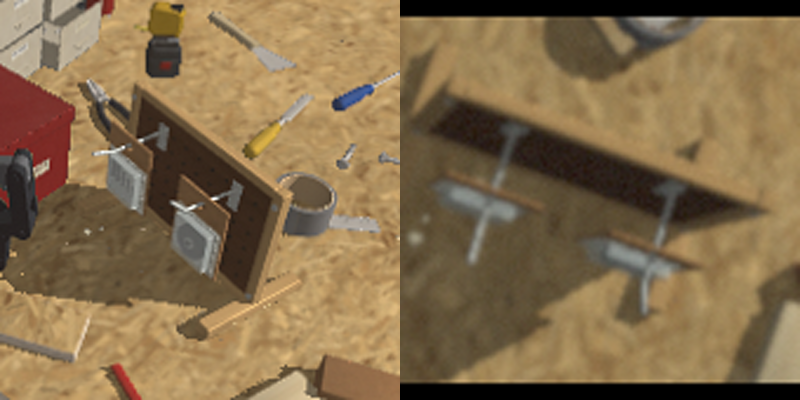

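The left pack, at scene pixel (323,206), shows vertical drill stripes. The right one, at (353,233), shows a round cutter disc. So the target is the left pack and the bystander is the right one; other lookalikes are the tray at top (190,202) and the yellow tray at (132,218). Next, the wrist camera.

>>> {"op": "send_rows", "data": {"series": "5 -1 0 -0.15 0.5; 10 -1 0 -0.3 0.5; 15 -2 1 -0.45 0.5; 19 -2 2 -0.6 0.5; 23 -3 3 -0.75 0.5"}}

```text
time_s: 1.25
position: [0.2903, -0.2466, 0.3239]
tool_rot: [[0.363, 0.932, 0.0], [0.932, -0.363, 0.0], [0.0, 0.0, -1.0]]
wrist_force: [1.0, -1.2, 0.1]
gripper_width: 0.137
grasp_force: 0.0
```

Run:
```python
from h import *
s=state();print(s['position'],s['tool_rot'].round(3).tolist(),s['joints'])
R=s['tool_rot'];print('to go cm',R.T@(np.array([.482,-.133,.30])-s['position'])*100)
```

```text
[ 0.29033818 -0.24658599  0.32388043] [[0.363, 0.932, 0.0], [0.932, -0.363, 0.0], [0.0, 0.0, -1.0]] [-5.19233219e+01 -4.38648548e-01  9.30892208e+01  1.29065159e-02
  8.73499341e+01 -3.06428849e+01]
to go cm [17.5398269  13.73648958  2.39298863]
```

>>> {"op": "send_rows", "data": {"series": "4 3 0 -0.05 0.5; 8 6 1 -0.05 0.5; 12 9 2 -0.05 0.5; 16 12 2.4 -0.05 0.5; 17.5 13.7 2.4 -0.05 0.5"}}

```text
time_s: 1.75
position: [0.4826, -0.1323, 0.2989]
tool_rot: [[0.319, 0.948, -0.002], [0.948, -0.319, 0.002], [0.001, -0.002, -1.0]]
wrist_force: [-0.1, -1.1, 0.5]
gripper_width: 0.058
grasp_force: 0.0
```

Run:
```python
from h import *
grab('wrist','w1');print(proj('w1',[[.622,-.276,.165],[.568,-.257,.162],[.51,-.237,.17]]))
```

```text
[[405.73411113 246.85598981]
 [356.81163335 245.01013555]
 [306.63733104 247.9751436 ]]
```

View pics/w1.png

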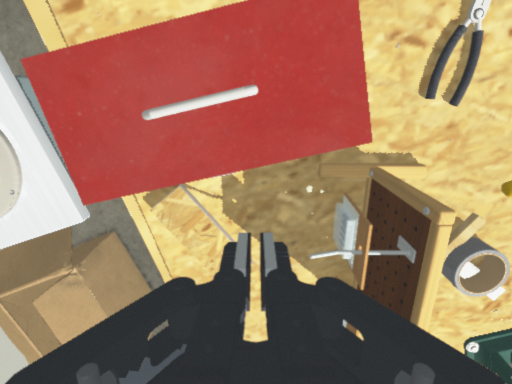

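The close view confirms it: the drill pack hangs on the left hook, with the blister near (345,225), the card's top edge near (362,225), the hook root near (405,250) and the tip near (311,256). Now a lower, more sideways view and a more overhead one.

>>> {"op": "send_rows", "data": {"series": "2 -5 1 0 0.5; 4 -9 3 0 0.5; 4 -9 3 0 0.5; 4 -9 3 0 0.5"}}

```text
time_s: 2.2
position: [0.4074, -0.068, 0.2704]
tool_rot: [[0.321, 0.947, -0.001], [0.947, -0.321, 0.0], [-0.0, -0.001, -1.0]]
wrist_force: [0.8, 0.1, 1.4]
gripper_width: 0.059
grasp_force: 0.0
```

Run:
```python
from h import *
grab('wrist','w2');print(proj('w2',[[.622,-.276,.165],[.568,-.257,.162],[.51,-.237,.17]]))
```

```text
[[493.10475639 287.36090034]
 [441.58464983 285.35199848]
 [391.29389069 289.65847068]]
```

>>> {"op": "send_rows", "data": {"series": "-5 0 0 0 0.5; -9 2 0 0 0.5; -12 2 0 0 0.5; -12 2 0 0 0.5"}}

```text
time_s: 2.65
position: [0.3888, -0.1934, 0.2711]
tool_rot: [[0.327, 0.945, 0.001], [0.945, -0.327, -0.002], [-0.002, 0.002, -1.0]]
wrist_force: [0.3, 0.9, 0.5]
gripper_width: 0.054
grasp_force: 0.0
```

Run:
```python
from h import *
grab('wrist','w3');p=proj('w3',[[.622,-.276,.165],[.568,-.257,.162],[.51,-.237,.17]]);print(p)
def c(f,cx,cy,w=60):
    cx=int(min(cx,511-w));cy=int(cy);i=cv2.imread(f'pics/{f}.png')[max(0,cy-w):cy+w,cx-w:cx+w];print(f,cx-w,max(0,cy-w),i.shape);return cv2.resize(i,(400,400*i.shape[0]//i.shape[1]),interpolation=cv2.INTER_CUBIC)[:300 if 0 else 400]
p2=proj('w2',[[.568,-.257,.162]])[0]
cv2.imwrite('pics/v2.png',np.hstack([c('w2',*p2),c('w3',*p[1])]))
cv2.imwrite('pics/v2b.png',c('w1',357,235))
```

```text
[[501.90806009 180.24350364]
 [443.52693858 179.11101811]
 [386.49045518 181.41727463]]
w2 381 225 (120, 120, 3)
w3 383 119 (120, 120, 3)
w1 297 175 (120, 120, 3)
```

View pics/v2.png

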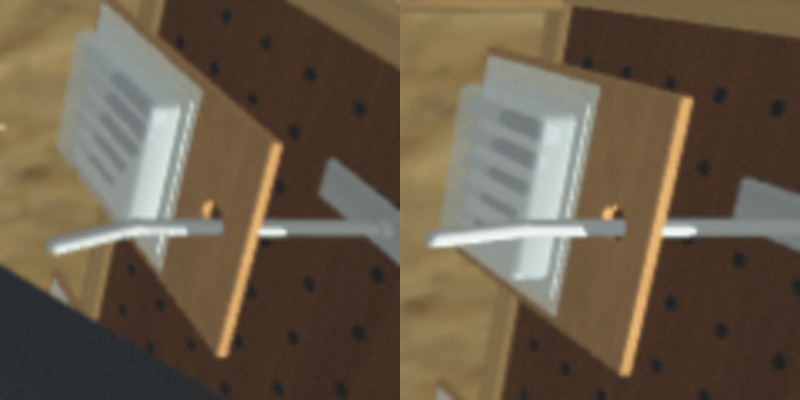

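The two crops show five drill stripes, so this is the right pack. In w2 the card's top edge runs (278,144)–(222,357), with the hook bend near (137,229) and the tip near (52,247). In w3 the top edge runs (292,97)–(228,376), with the bend near (140,231) and the tip near (30,239).

```bash
cat > m.py <<'E'
from h import *
A=lambda u,v:('w2',(381+u/3.3333-.35,225+v/3.3333-.35)); B=lambda u,v:('w3',(383+u/3.3333-.35,119+v/3.3333-.35))
P={}
for n,a,b in[('topL',(279,146),(290,98)),('topR',(221,356),(227,375)),('tip',(50,247),(29,240)),('bend',(137,229),(140,231)),('wcard',(222,228),(224,229)),('root',(385,229),(397,229)),('hole~',(208,210),(212,213))]:
    x,e=tri(A(*a),B(*b));P[n]=x;print(n,x.round(4),np.round(e,2),'scene',proj('scene1',x)[0].round(1),'w1',proj('w1',x)[0].round(1))
y=P['topL']-P['topR'];print('width',np.linalg.norm(y),'yaw',np.degrees(np.arctan2(-y[0],y[1])))
h=P['bend']-P['root'];print('hook dir',np.degrees(np.arctan2(h[1],h[0])),np.linalg.norm(h),np.degrees(np.arcsin(h[2]/np.linalg.norm(h))))
t=P['tip']-P['bend'];print('tip',np.linalg.norm(t),np.degrees(np.arcsin(t[2]/np.linalg.norm(t))))
E
python3 m.py
python3 - <<'E'
from h import *
i=cv2.imread('pics/w1.png')[185:305,297:417];j=cv2.imread('pics/scene1.png')[160:240,290:370]
cv2.imwrite('pics/v3.png',np.hstack([cv2.resize(i,(400,400),interpolation=2),cv2.resize(j,(400,400),interpolation=2)]))
E
```

```text
topL [ 0.584  -0.2255  0.1812] [0.03 0.03] scene [317.4 179.9] w1 [370.8 225.2]
topR [ 0.5578 -0.3059  0.1794] [0.29 0.29] scene [334.7 194.5] w1 [362.  289.2]
tip [ 0.5108 -0.2454  0.1756] [0.05 0.05] scene [309.2 194.7] w1 [310.  256.3]
bend [ 0.5446 -0.2573  0.1665] [1.53 1.53] scene [318.4 193.4] w1 [338.8 252.6]
wcard [ 0.5709 -0.266   0.1658] [0.07 0.07] scene [325.4 190.8] w1 [361.9 252.3]
root [ 0.6228 -0.2842  0.1653] [1.41 1.41] scene [339.1 185.6] w1 [407.7 252.5]
hole~ [ 0.5702 -0.2619  0.1611] [0.45 0.45] scene [324.  191.5] w1 [359.2 247.6]
width 0.08451798208357862 yaw -18.083358233170358
hook dir 161.05234851986208 0.082683889588126 0.7920997185963203
tip 0.03701353309039733 14.286278222352186
```

View pics/v3.png

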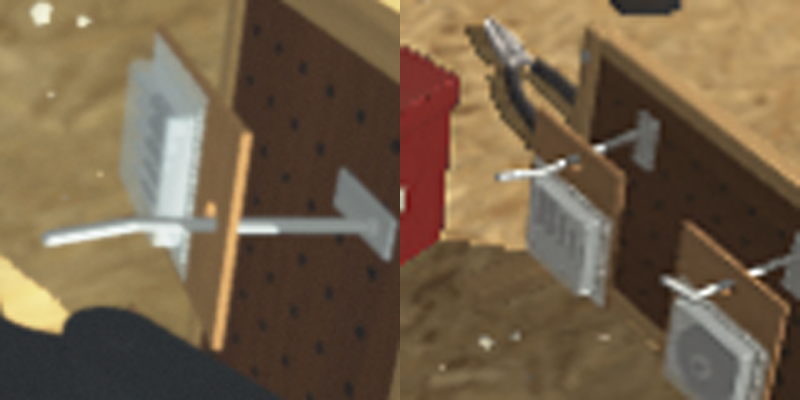

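The scene crop puts the bend at about (318,195) and the tip at about (310,196), within roughly 2 px of the projections. The pack's measurements hold up: width 84.5 mm, top edge at 180 mm, hook root at 165 mm, tip rising about 10 mm (about 16°). I'll pinch 27 mm left of the hole.

>>> {"op": "send_rows", "data": {"series": "0.5 5 0 0 4; 1 10 0 0 4; 1.4 15 0 0 4; 1.8 19.5 0 0 4; 1.8 19.5 0 0 4", "grip_force": 40}}

```text
time_s: 3.2
position: [0.5835, -0.2348, 0.2668]
tool_rot: [[0.321, 0.947, -0.002], [0.947, -0.321, 0.002], [0.001, -0.002, -1.0]]
wrist_force: [-1.3, 0.8, -0.9]
gripper_width: 0.467
grasp_force: 0.0
```

Run:
```python
from h import *
d=grab('wrist','w4');s=state();print(s['position'],s['tool_rot'].round(4).tolist(),s['gripper_width'])
R=s['tool_rot'];print('to go cm',R.T@(np.array([.5792,-.240,.15])-s['position'])*100)
crop('w4',100,84,400,384,2,'v4')
```

```text
[ 0.58112423 -0.23427209  0.26787755] [[0.3208, 0.9471, -0.0023], [0.9471, -0.3208, 0.0016], [0.0008, -0.0027, -1.0]] 0.46887142299213813
to go cm [-0.61359877  0.03357892 11.78722395]
```

View pics/v4.png

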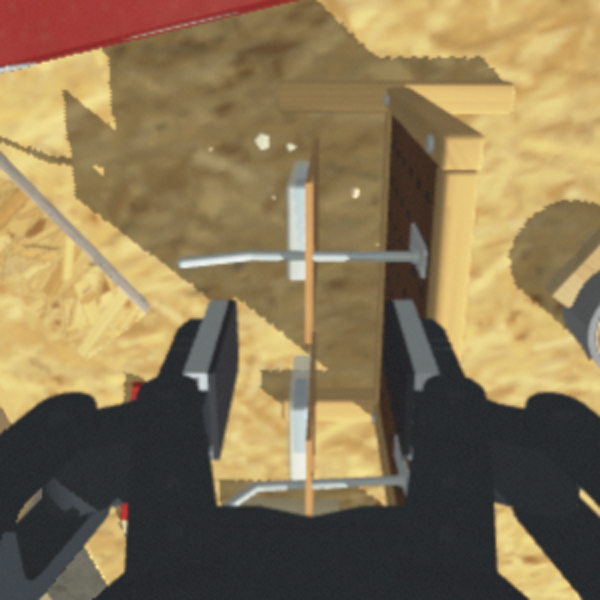

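The card's edge (x≈310) sits midway between the fingers (225 and 400), and the wire lies clear to the right of the grip. Lowering.

>>> {"op": "send_rows", "data": {"series": "-0.3 0 2 0 4; -0.6 0 4 0 4; -0.6 0 6 0 4; -0.6 0 8 0 4; -0.6 0 8 0 4"}}

```text
time_s: 3.75
position: [0.5751, -0.239, 0.1889]
tool_rot: [[0.322, 0.947, -0.004], [0.947, -0.322, 0.002], [0.001, -0.004, -1.0]]
wrist_force: [-0.1, -0.2, 0.0]
gripper_width: 0.469
grasp_force: 0.0
```

>>> {"op": "send_rows", "data": {"series": "0 0 1.3 0 4; 0 0 2.5 0 4; 0 0 3.6 0 4; 0 0 3.6 0 4; 0 0 3.6 0 4"}}

```text
time_s: 4.25
position: [0.5767, -0.2402, 0.1546]
tool_rot: [[0.322, 0.947, -0.0], [0.947, -0.322, 0.0], [-0.0, -0.0, -1.0]]
wrist_force: [0.2, -0.1, 0.6]
gripper_width: 0.47
grasp_force: 0.0
```

```bash
cat > s.py <<'E'
from h import *
s=state();R=s['tool_rot'];print(s['time_s'],s['position'].round(4),R.round(4).tolist(),s['wrist_force'].round(2),s['wrist_torque'].round(3),s['gripper_width']*85,s['grasp_force'])
E
python3 s.py; python3 -c "
from h import *
grab('wrist','w5');crop('w5',100,84,400,384,2,'v5')"
```

```text
4.25 [ 0.5767 -0.2402  0.1546] [[0.3222, 0.9467, -0.0002], [0.9467, -0.3222, 0.0], [-0.0, -0.0002, -1.0]] [ 0.18 -0.05  0.62] [ 0.014 -0.017 -0.013] 39.924570527506866 0.0
```

View pics/v5.png

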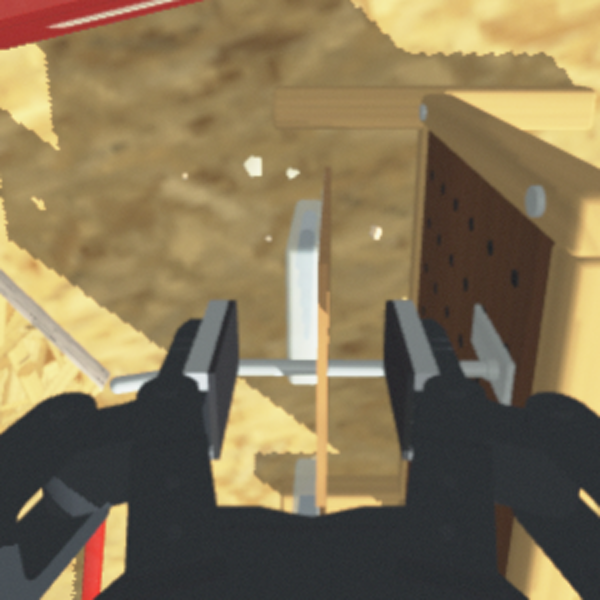

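Card at x≈323 against finger mid of about 312, so it needs a 3 mm shift along tool y and 4 mm lower; then close.

>>> {"op": "send_rows", "data": {"series": "0 0.3 0.4 0 4; 0 0.3 0.4 0 3; 0 0.3 0.4 0 2; 0 0.3 0.4 0 1.2; 0 0.3 0.4 0 1.2"}}

```text
time_s: 4.8
position: [0.5796, -0.2412, 0.1509]
tool_rot: [[0.322, 0.947, 0.0], [0.947, -0.322, -0.0], [-0.0, 0.0, -1.0]]
wrist_force: [-0.6, 0.9, -0.7]
gripper_width: 0.143
grasp_force: 0.0
```

>>> {"op": "send_rows", "data": {"series": "0 0 0 0 0.8; 0 0 0 0 0.5; 0 0 0 0 0; 0 0 0 0 0; 0 0 0 0 0", "grip_force": 40}}

```text
time_s: 5.3
position: [0.5795, -0.2412, 0.1507]
tool_rot: [[0.322, 0.947, 0.0], [0.947, -0.322, -0.0], [-0.0, 0.0, -1.0]]
wrist_force: [-0.7, -0.6, 0.1]
gripper_width: -0.0
grasp_force: 0.1
```

```bash
python3 s.py; python3 -c "
from h import *
grab('wrist','w6');crop('w6',100,84,400,384,2,'v6')"
```

```text
5.3 [ 0.5795 -0.2412  0.1507] [[0.3222, 0.9467, 0.0], [0.9467, -0.3222, -0.0001], [-0.0001, 0.0, -1.0]] [-0.73 -0.6   0.08] [-0.015 -0.015 -0.065] -0.031152457766877605 0.11496079713651852
```

View pics/v6.png

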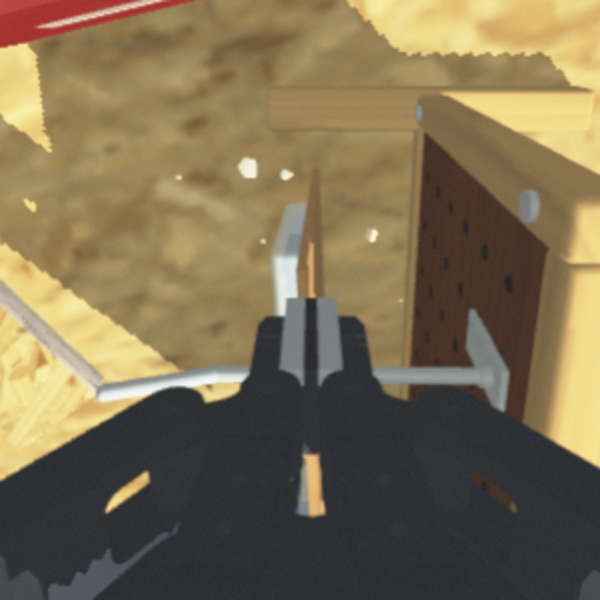

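>>> {"op": "send_rows", "data": {"series": "0 0 0 0 0; 0 0 0 0 0; 0 0 0 0 0", "grip_force": 50}}

```text
time_s: 5.65
position: [0.5796, -0.2412, 0.1507]
tool_rot: [[0.322, 0.947, 0.0], [0.947, -0.322, -0.0], [-0.0, 0.0, -1.0]]
wrist_force: [-0.8, 0.4, -0.1]
gripper_width: -0.005
grasp_force: 0.0
```

```bash
python3 s.py
python3 - <<'E'
from h import *
s=state();p=s['position'];R=s['tool_rot']
for n,l in(('tip',(0,0,0)),('grasp',(0,0,-.019)),('grasp+11',(.011,0,-.019))): print(n,proj('w6',p+R@np.array(l))[0])
print(proj('w6',[[.584,-.2255,.1812],[.5578,-.3059,.1794]]))
E
```

```text
5.65 [ 0.5796 -0.2412  0.1507] [[0.3222, 0.9467, 0.0], [0.9467, -0.3222, -0.0001], [-0.0001, 0.0001, -1.0]] [-0.79  0.37 -0.14] [ 0.003 -0.053 -0.034] -0.42229066610957877 0.012371739880876476
tip [255.90752502 223.41330533]
grasp [255.96641164 237.05014525]
grasp+11 [255.98283476 219.83038996]
[[254.4427979  219.57630645]
 [256.30531433 341.7390117 ]]
```

Run:
```python
from h import *
print('w6 root,tip',proj('w6',[[.6228,-.2842,.1653],[.5108,-.2454,.1756]]), 'seen',(345,271.5),(150.5,279.5))
p=np.array([.4826,-.1323,.2989]);R=np.array([[.319,.948,-.002],[.948,-.319,.002],[.001,-.002,-1]])
for l in((0,0,0),(.011,0,0),(.011,.0025,0),(.011,.0025,-.013),(.011,.0025,-.03)):print(l,proj('w1',p+R@np.array(l)))
i=cv2.imread('pics/w6.png')[190:330,215:300];j=cv2.imread('pics/w1.png')[190:330,215:300]
cv2.imwrite('pics/v7.png',np.hstack([cv2.resize(k,(364,600),interpolation=2) for k in(i,j)]))
```

```text
w6 root,tip [[342.8522211  272.01776197]
 [149.0740966  281.00129548]] seen (345, 271.5) (150.5, 279.5)
(0, 0, 0) [[255.80234067 223.38075822]]
(0.011, 0, 0) [[255.81357585 207.58264135]]
(0.011, 0.0025, 0) [[259.74068481 207.58400527]]
(0.011, 0.0025, -0.013) [[260.05877997 215.65805097]]
(0.011, 0.0025, -0.03) [[260.55067238 228.14564606]]
```

View pics/v7.png

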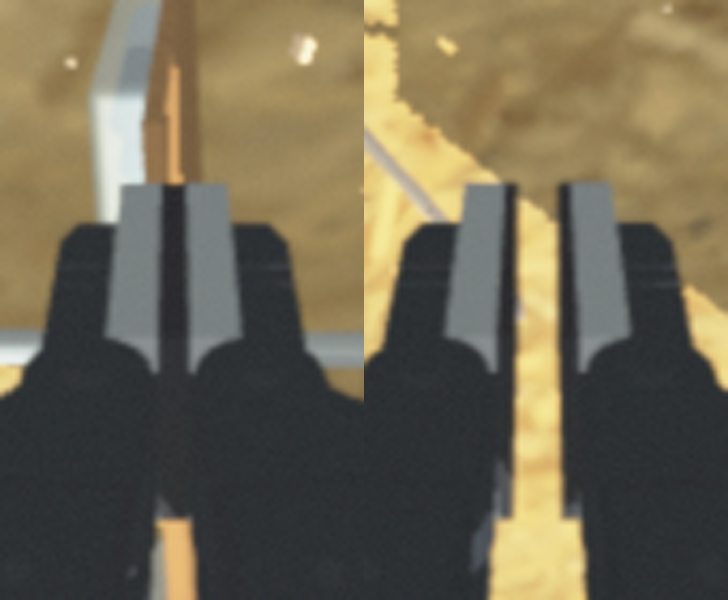

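This crop shows the pads shut with nothing between them, and the card's orange edge runs beneath them. The visible fingertips sit about 35 mm above the reported TCP: pad edge at row 233, where 207 was predicted, and the depth scale agrees. So the fingers closed just above the card, and I'll open, go about 22 mm deeper and close again.

>>> {"op": "send_rows", "data": {"series": "0 0 0 0 4; 0 0 0 0 4; 0 0 0 0 4; 0 0 0 0 4; 0 0 0.4 0 4", "grip_force": 40}}

```text
time_s: 6.15
position: [0.5799, -0.2414, 0.1472]
tool_rot: [[0.322, 0.947, 0.001], [0.947, -0.322, -0.001], [-0.0, 0.001, -1.0]]
wrist_force: [-0.0, -0.4, -0.1]
gripper_width: 0.469
grasp_force: 0.0
```

>>> {"op": "send_rows", "data": {"series": "0 0 0.4 0 4; 0 0 0.8 0 4; 0 0 1.2 0 4; 0 0 1.5 0 4; 0 0 1.8 0 4"}}

```text
time_s: 6.65
position: [0.5795, -0.2411, 0.1284]
tool_rot: [[0.322, 0.947, -0.0], [0.947, -0.322, 0.0], [-0.0, -0.0, -1.0]]
wrist_force: [-0.3, -0.1, 0.5]
gripper_width: 0.466
grasp_force: 0.0
```

>>> {"op": "send_rows", "data": {"series": "0 0 0 0 2; 0 0 0 0 1.5; 0 0 0 0 1; 0 0 0 0 0.7; 0 0 0 0 0.7"}}

```text
time_s: 7.15
position: [0.5796, -0.2412, 0.1289]
tool_rot: [[0.322, 0.947, 0.0], [0.947, -0.322, -0.0], [-0.0, 0.0, -1.0]]
wrist_force: [0.7, -0.8, -0.5]
gripper_width: 0.084
grasp_force: 0.0
```

>>> {"op": "send_rows", "data": {"series": "0 0 0 0 0.4; 0 0 0 0 0.2; 0 0 0 0 0; 0 0 0 0 0; 0 0 0 0 0", "grip_force": 40}}

```text
time_s: 7.65
position: [0.5795, -0.2412, 0.1288]
tool_rot: [[0.322, 0.947, 0.0], [0.947, -0.322, -0.0], [-0.0, 0.0, -1.0]]
wrist_force: [0.1, -0.4, 1.6]
gripper_width: 0.027
grasp_force: 40.2
```

```bash
python3 s.py
```

```text
7.65 [ 0.5795 -0.2412  0.1288] [[0.3221, 0.9467, 0.0], [0.9467, -0.3221, -0.0001], [-0.0001, 0.0001, -1.0]] [ 0.08 -0.42  1.61] [ 0.049  0.101 -0.035] 2.257373953202465 40.21900959312916
```

Gripped: about 2–3 mm opening at 40 N. Now lift 3.5 mm to centre the hole on the wire, then slide out along it.

>>> {"op": "send_rows", "data": {"series": "0 0 -0.15 0 0; 0 0 -0.35 0 0; 0 0 -0.35 0 0; 0 0 -0.35 0 0"}}

```text
time_s: 8.05
position: [0.5796, -0.2411, 0.1322]
tool_rot: [[0.322, 0.947, -0.0], [0.947, -0.322, -0.0], [-0.0, 0.0, -1.0]]
wrist_force: [0.2, -0.4, -2.6]
gripper_width: 0.027
grasp_force: 39.9
```

```bash
python3 s.py
```

```text
8.05 [ 0.5796 -0.2411  0.1322] [[0.3221, 0.9467, -0.0], [0.9467, -0.3221, -0.0001], [-0.0001, 0.0, -1.0]] [ 0.22 -0.4  -2.56] [ 0.042 -0.004  0.017] 2.297295999156719 39.9365995824337
```

>>> {"op": "send_rows", "data": {"series": "0 -0.4 0 0 0; 0 -0.8 0 0 0; 0 -1.2 -0.02 0 0; 0 -1.6 -0.02 0 0; 0 -2 -0.03 0 0"}}

```text
time_s: 8.55
position: [0.5602, -0.2345, 0.1326]
tool_rot: [[0.322, 0.947, -0.0], [0.947, -0.322, -0.0], [-0.0, 0.0, -1.0]]
wrist_force: [0.6, -0.0, -1.1]
gripper_width: 0.024
grasp_force: 39.9
```

```bash
python3 s.py;python3 - <<'E'
from h import *
grab('wrist','w8')
# expected hook tip pixel, card edges
print(proj('w8',[[.5108,-.2454,.1756]]))
E
```

```text
8.55 [ 0.5602 -0.2345  0.1326] [[0.3221, 0.9467, -0.0], [0.9467, -0.3221, -0.0001], [-0.0001, 0.0, -1.0]] [ 0.57 -0.03 -1.06] [-0.041 -0.009  0.005] 2.022645822884066 39.94258135557175
[[175.31177359 301.65625043]]
```

>>> {"op": "send_rows", "data": {"series": "0 -0.5 0 0 0; 0 -0.9 -0.01 0 0; 0 -1.3 -0.05 0 0; 0 -1.7 -0.14 0 0; 0 -1.7 -0.14 0 0"}}

```text
time_s: 9.1
position: [0.5442, -0.2291, 0.1342]
tool_rot: [[0.322, 0.947, 0.0], [0.947, -0.322, -0.0], [-0.0, 0.0, -1.0]]
wrist_force: [-0.3, -0.3, -0.9]
gripper_width: 0.024
grasp_force: 39.9
```

>>> {"op": "send_rows", "data": {"series": "0 -0.3 -0.09 0 0; 0 -0.6 -0.17 0 0; 0 -0.9 -0.26 0 0; 0 -0.9 -0.26 0 0"}}

```text
time_s: 9.5
position: [0.5357, -0.2262, 0.1367]
tool_rot: [[0.322, 0.947, 0.0], [0.947, -0.322, -0.0], [-0.0, 0.0, -1.0]]
wrist_force: [-0.6, 0.7, -1.4]
gripper_width: 0.024
grasp_force: 39.9
```

```bash
python3 s.py;python3 s.py
```

```text
9.5 [ 0.5357 -0.2262  0.1367] [[0.3222, 0.9467, 0.0], [0.9467, -0.3222, -0.0001], [-0.0001, 0.0, -1.0]] [-0.58  0.67 -1.4 ] [ 0.007 -0.037 -0.007] 2.0447864130836346 39.9325380474329
9.5 [ 0.5357 -0.2262  0.1367] [[0.3222, 0.9467, 0.0], [0.9467, -0.3222, -0.0001], [-0.0001, 0.0, -1.0]] [-0.58  0.67 -1.4 ] [ 0.007 -0.037 -0.007] 2.0447864130836346 39.9325380474329
```

>>> {"op": "send_rows", "data": {"series": "0 -0.3 -0.09 0 0; 0 -0.6 -0.18 0 0; 0 -0.6 -0.18 0 0"}}

```text
time_s: 9.8
position: [0.5301, -0.2243, 0.1385]
tool_rot: [[0.322, 0.947, 0.0], [0.947, -0.322, -0.0], [-0.0, 0.0, -1.0]]
wrist_force: [0.6, -0.4, -1.2]
gripper_width: 0.03
grasp_force: 39.9
```

>>> {"op": "send_rows", "data": {"series": "0 -0.3 -0.09 0 0; 0 -0.6 -0.18 0 0; 0 -0.6 -0.18 0 0"}}

```text
time_s: 10.1
position: [0.5243, -0.2224, 0.1403]
tool_rot: [[0.322, 0.947, -0.0], [0.947, -0.322, -0.0], [-0.0, 0.0, -1.0]]
wrist_force: [-0.1, 0.2, -0.5]
gripper_width: 0.023
grasp_force: 39.9
```

>>> {"op": "send_rows", "data": {"series": "0 -0.3 -0.09 0 0; 0 -0.6 -0.18 0 0; 0 -0.6 -0.18 0 0"}}

```text
time_s: 10.4
position: [0.5186, -0.2204, 0.1421]
tool_rot: [[0.322, 0.947, -0.0], [0.947, -0.322, -0.0], [-0.0, -0.0, -1.0]]
wrist_force: [-0.0, 1.0, -0.4]
gripper_width: 0.028
grasp_force: 39.9
```

```bash
python3 s.py
```

```text
10.4 [ 0.5186 -0.2204  0.1421] [[0.3222, 0.9467, -0.0], [0.9467, -0.3222, -0.0], [-0.0, -0.0, -1.0]] [-0.    1.03 -0.41] [ 0.036  0.013 -0.026] 2.3512694090281423 39.93326894938946
```

>>> {"op": "send_rows", "data": {"series": "0 -0.3 -0.11 0 0; 0 -0.6 -0.2 0 0; 0 -0.9 -0.28 0 0; 0 -0.9 -0.28 0 0"}}

```text
time_s: 10.8
position: [0.5101, -0.2175, 0.1449]
tool_rot: [[0.322, 0.947, 0.0], [0.947, -0.322, -0.0], [-0.0, 0.0, -1.0]]
wrist_force: [-0.2, -0.3, -1.8]
gripper_width: 0.027
grasp_force: 39.9
```

>>> {"op": "send_rows", "data": {"series": "0 -0.8 -0.1 0 0; 0 -1.6 -0.1 0 0; 0 -2.4 -0.1 0 0; 0 -3.5 -0.1 0 0; 0 -3.5 -0.1 0 0"}}

```text
time_s: 11.3
position: [0.4759, -0.2058, 0.1458]
tool_rot: [[0.322, 0.947, -0.001], [0.947, -0.322, 0.0], [0.0, -0.001, -1.0]]
wrist_force: [-0.4, -0.7, -1.3]
gripper_width: 0.023
grasp_force: 39.9
```

```bash
python3 s.py
python3 - <<'E'
from h import *
# tray from top: find edges of grey tray numerically
t=cv2.imread('pics/top1.png')[180:226,160:220]
g=t.astype(int);sat=g.max(2)-g.min(2);v=g.max(2)
for r in range(0,46): print(180+r,''.join('.' if sat[r,c]>45 else chr(48+v[r,c]//26) for c in range(60)))
E
```

```text
11.3 [ 0.4759 -0.2058  0.1458] [[0.3223, 0.9466, -0.0009], [0.9466, -0.3223, 0.0004], [0.0001, -0.001, -1.0]] [-0.39 -0.66 -1.33] [ 0.07  -0.022  0.004] 1.939478378949137 39.932163655757904
180 ............................................................
181 ............................................................
182 ............................................................
183 ............................................................
184 ............................................................
185 ............................................................
186 .......................................44544445.............
187 .................................544444333333334............
188 .............................54444333333222223345...........
189 ....................44555554433333222222222223345...........
190 ................444444433333222222222222222223345...........
191 ............5544433333322222222222222222222223344...........
192 ........44433333322222222222222222222222222223344...........
193 ........443322222222222222222222222223233222223445..........

[... 1379 characters left out ...]
334444444443333333333333333333333.................
216 3333333333333443333333333333333333333333....................
217 33333333333333333333333333333333333333......................
218 3333323333333333333333333333333333333.......................
219 333333333333333333333333333333333344........................
220 3333333333333333333333333333333334..........................
221 33333333333333333333333333333.3.............................
222 333333333333333333333333333.................................
223 333333333333333334444.......................................
224 33333333333333344...........................................
225 3333333333..................................................
```

The pack came off with no notable force. Lift high, then carry it over the tool box, turning towards the tray's yaw (about +9° from the top view).

>>> {"op": "send_rows", "data": {"series": "0 0 -2 0 0; 0 0 -5.5 0 0; 0 0 -9 0 0; 0 0 -13 0 0; 0 0 -17.5 0 0"}}

```text
time_s: 11.8
position: [0.4769, -0.2061, 0.3218]
tool_rot: [[0.322, 0.947, -0.001], [0.947, -0.322, 0.001], [0.0, -0.001, -1.0]]
wrist_force: [0.8, -1.5, -1.4]
gripper_width: 0.028
grasp_force: 39.9
```

>>> {"op": "send_rows", "data": {"series": "3 0 0 -0.1 0; 7 -1 0 -0.2 0; 11 -1.5 0 -0.3 0; 15 -2 0 -0.4 0; 19 -3 0 -0.49 0"}}

```text
time_s: 12.3
position: [0.5106, -0.0154, 0.3207]
tool_rot: [[-0.165, 0.986, 0.001], [0.986, 0.165, -0.0], [-0.0, 0.001, -1.0]]
wrist_force: [0.2, -0.3, -1.4]
gripper_width: 0.028
grasp_force: 39.9
```

```bash
python3 s.py
python3 - <<'E'
from h import *
s=state();print('to go',s['tool_rot'].T@(np.array([.4925,.107,.32])-s['position'])*100)
E
```

```text
12.3 [ 0.5106 -0.0154  0.3207] [[-0.1647, 0.9863, 0.0007], [0.9863, 0.1647, -0.0001], [-0.0003, 0.0007, -1.0]] [ 0.22 -0.32 -1.41] [ 0.031 -0.062  0.008] 2.3897954308871734 39.94236633181572
to go [12.37098062  0.23266225  0.07018915]
```

>>> {"op": "send_rows", "data": {"series": "3 -4 0 0 0; 6 -6 0 0 0; 6 -6 0 0 0; 6 -6 0 0 0"}}

```text
time_s: 12.7
position: [0.4413, 0.033, 0.3213]
tool_rot: [[-0.163, 0.987, 0.002], [0.987, 0.163, -0.001], [-0.001, 0.002, -1.0]]
wrist_force: [1.4, -0.0, -0.5]
gripper_width: 0.027
grasp_force: 40.1
```

```bash
python3 -c "
from h import *
grab('wrist','t2')"
```

>>> {"op": "send_rows", "data": {"series": "3 3 0 0 0; 6.4 6.2 0 0 0; 6.4 6.2 0 0 0; 6.4 6.2 0 0 0; 6.4 6.2 0 0 0"}}

```text
time_s: 13.25
position: [0.4923, 0.1049, 0.3203]
tool_rot: [[-0.16, 0.987, -0.001], [0.987, 0.16, -0.001], [-0.0, -0.001, -1.0]]
wrist_force: [0.6, 0.2, -1.2]
gripper_width: 0.027
grasp_force: 40.1
```

```bash
python3 s.py
python3 - <<'E'
from h import *
grab('wrist','t1');grab('top','topP')
c=[[.48,.184,.058]]
for f in('t1','t2'):
    p=proj(f,c)[0];print(f,p)
    i=cv2.imread(f'pics/{f}.png').astype(int);s=i.max(2)-i.min(2);v=i.max(2)
    y0=max(0,int(p[1])-70)
    for r in range(y0,int(p[1])+66,2): print('%3d'%r,''.join('.' if s[r,k]>45 else chr(65+v[r,k]//13) for k in range(int(p[0])-80,int(p[0])+80,2)))
E
```

```text
13.25 [0.4923 0.1049 0.3203] [[-0.1601, 0.9871, -0.0008], [0.9871, 0.1601, -0.0005], [-0.0004, -0.0008, -1.0]] [ 0.6   0.24 -1.23] [ 0.064 -0.05  -0.038] 2.2937991621896696 40.10540395975113
t1 [256.47927142  94.72244963]
 24 ................................................................................
 26 ................................................................................
 28 ................................................................................
 30 ................................................................................
 32 ................................................................................
 34 ................................................................................
 36 ................................................................................
 38 ................................................................................
 40 ................................................................................
 42 ................................................................................
 44 ........................
[... 8992 characters left out ...]
....................
 96 ................................................................................
 98 ................................................................................
100 ................................................................................
102 ................................................................................
104 ................................................................................
106 ................................................................................
108 ................................................................................
110 ................................................................................
```

The pixel dump shows the tray clearly. In t1 the front wall rim is at x≈232–236, the divider at x≈259, the rear rim at x≈285, and the bits pack stands in the rear slot. The front slot is empty.

Run:
```python
from h import *
q=lambda f,*p:[onplane(f,x,2,.058)[:2].round(4).tolist() for x in p]
print('front t1',q('t1',(232,66),(234.5,100),(236,124)),'t2',q('t2',(277.5,44),(278.5,66)))
print('div t1',q('t1',(257.5,66),(259.5,100),(260,118)),'t2',q('t2',(303.5,30),(304,60)))
print('rear t1',q('t1',(284.5,66),(285.5,100),(286,124)),'t2',q('t2',(333,30),(333.5,60)))
print('Lend t1',q('t1',(232,50),(256,49.5),(278,48.5)))
print('Rend t1',q('t1',(240,133.5),(260,133),(280,132)),'t2',q('t2',(281,89.5),(303,88.5),(325,87.5)))
# triangulation for heights: front-right corner, rear-right corner
for a,b in(((236.5,133.5),(278.5,89.5)),((286,132),(334,87))): print(tri(('t1',a),('t2',b)))
```

```text
front t1 [[0.4404, 0.2159], [0.4501, 0.1719], [0.4569, 0.1389]] t2 [[0.4469, 0.1815], [0.4534, 0.1545]]
div t1 [[0.4753, 0.2216], [0.4854, 0.1776], [0.4903, 0.153]] t2 [[0.4781, 0.2039], [0.4867, 0.1678]]
rear t1 [[0.5122, 0.2275], [0.5222, 0.1836], [0.5294, 0.1506]] t2 [[0.5171, 0.2104], [0.5268, 0.1745]]
Lend t1 [[0.4377, 0.2359], [0.4699, 0.2417], [0.4992, 0.2478]]
Rend t1 [[0.4647, 0.1261], [0.4939, 0.1316], [0.5228, 0.1378]] t2 [[0.4627, 0.1248], [0.4932, 0.1312], [0.5237, 0.1376]]
(array([0.45944404, 0.12447333, 0.05234322]), [np.float64(0.14521478569900861), np.float64(0.14521478569894242)])
(array([0.53068978, 0.1400713 , 0.0750479 ]), [np.float64(1.4393828056044238), np.float64(1.4393828056043467)])
```

Rim measurements from both views agree: yaw about 11.8°, width about 74 mm between rim centres, z about 58 mm. Target TCP is (0.4674, 0.2105).

>>> {"op": "send_rows", "data": {"series": "3 0 0 -0.02 0; 6.5 -0.4 0 -0.045 0; 10 -0.8 0 -0.045 0; 10.8 -0.8 0 -0.045 0; 10.8 -0.8 0 -0.045 0"}}

```text
time_s: 13.85
position: [0.4666, 0.2114, 0.321]
tool_rot: [[-0.207, 0.978, 0.001], [0.978, 0.207, -0.0], [-0.0, 0.001, -1.0]]
wrist_force: [-0.1, -0.8, -1.2]
gripper_width: 0.024
grasp_force: 40.1
```

>>> {"op": "send_rows", "data": {"series": "0 0 3 0 0; 0 0 7 0 0; 0 0 10 0 0; 0 0 12 0 0; 0 0 12 0 0"}}

```text
time_s: 14.35
position: [0.4656, 0.209, 0.1982]
tool_rot: [[-0.204, 0.979, -0.005], [0.979, 0.204, -0.002], [-0.001, -0.006, -1.0]]
wrist_force: [0.1, -0.7, -1.2]
gripper_width: 0.024
grasp_force: 40.1
```

```bash
python3 s.py
python3 - <<'E'
from h import *
s=state();R=s['tool_rot'];print('to go',R.T@(np.array([.4674,.2105,.0675])-s['position'])*100, np.degrees(np.arctan2(R[1,1],R[0,1])))
# wrist view: where should pack's lower left & tray corners be, dump
grab('wrist','t3');grab('top','top3');grab('scene','sc3')
p=s['position']
for n,l in(('cardtopL',(.016,0,-.052)),('cardbotL',(.016,0,.0635)),('blistL',(.003,-.0145,-.0065))): print(n,[proj(f,p+R@np.array(l))[0].round(1).tolist() for f in('t3','top3','sc3')])
i=cv2.imread('pics/t3.png').astype(int);sa=i.max(2)-i.min(2);v=i.max(2)
for r in range(70,300,4): print('%3d'%r,''.join('.' if sa[r,k]>45 else chr(65+v[r,k]//13) for k in range(180,340,2)))
E
```

```text
14.35 [0.4656 0.209  0.1982] [[-0.2036, 0.979, -0.0054], [0.9791, 0.2036, -0.0022], [-0.001, -0.0057, -1.0]] [ 0.06 -0.72 -1.2 ] [0.029 0.027 0.006] 2.051997318767967 40.08259981870651
to go [ 0.1230707   0.28134988 13.06427605] 11.747291524661927
cardtopL [[257.0, 239.9], [160.5, 205.3], [192.8, 130.1]]
cardbotL [[256.3, 174.7], [170.5, 207.0], [196.2, 157.8]]
blistL [[233.4, 224.0], [170.4, 210.6], [194.5, 144.0]]
 70 ................................................................................
 74 ................................................................................
 78 ................................................................................
 82 ................................................................................
 86 ................................................................................
 90 ................................................................................
 94 ................................................................................
 98 ................................................................................

[... 3549 characters left out ...]
....................
270 ......................DDDDDDDDDFIJIDE..EDIJIFDDDDDDDDDI.........................
274 ...................GDDDDDDDDDDDDDEIDE..EDHEDDDDDDDDDDDDD........................
278 EDDDDDDFG.........GDDDDDDDDDDDDDDDDFG..EDDDDDDDDDDDDDDDDD............FEDDDEF....
282 DDDDDDDDDE.....FGDDDDDDDCDDDDDDDDDDGH..EDDDDDDDDDDDDCDDDDDDG......IDDDDDDDDDDDDD
286 DDDDDDDDDDDDDDDDDDDDDDDDDDDDDDDDDDDGG..FDDDDDDDDDDDDDDDDDDDDDDDDDDDDDDDDDDDDDDDD
290 DDDDDDDDDDDDDDDDDDDDDDDDDDDDDDDDDDDGH..GDDCDDDDDDDDDDDDDDDDDDDDDDDDDDDDDDDDDDDDD
294 DDDCDDDDDDDDDDDDDDDDDDDDDDDDDDDDDEEGH..GDDDDDDDDDDDDDDDDDDDDDDDDDDDDDDDDDDDDDDDD
298 DDDDDDDDDDDDDDDDDDDDCDDDDDDDDDDDDEEFH..HDDDDDDDDDDDDDDDDDDDDDDDDDDDDDDDDDDDDDDDD
```

The card's lower-left corner appears at (256,174), exactly where predicted, so nothing slipped in the grip. Going down with the small correction.

>>> {"op": "send_rows", "data": {"series": "0.1 0.3 1 0 0; 0.1 0.3 3 0 0; 0.1 0.3 5 0 0; 0.1 0.3 6.5 0 0; 0.1 0.3 6.5 0 0"}}

```text
time_s: 15.0
position: [0.4687, 0.2124, 0.1341]
tool_rot: [[-0.206, 0.979, -0.003], [0.979, 0.206, -0.001], [-0.0, -0.003, -1.0]]
wrist_force: [0.5, -0.7, -0.8]
gripper_width: 0.022
grasp_force: 40.1
```

```bash
python3 s.py
python3 - <<'E'
from h import *
s=state();R=s['tool_rot'];print('to go',R.T@(np.array([.4674,.2105,.0675])-s['position'])*100)
E
```

```text
15.0 [0.4687 0.2124 0.1341] [[-0.2055, 0.9786, -0.0028], [0.9786, 0.2055, -0.001], [-0.0004, -0.003, -1.0]] [ 0.48 -0.73 -0.83] [ 0.056  0.011 -0.009] 1.8465577176916699 40.052398815751076
to go [-0.16120927 -0.14865802  6.66358571]
```

>>> {"op": "send_rows", "data": {"series": "0 0 1.5 0 0; 0 0 3 0 0; 0 0 4.5 0 0; 0 0 5.2 0 0; 0 0 5.2 0 0"}}

```text
time_s: 15.5
position: [0.4696, 0.2128, 0.0836]
tool_rot: [[-0.206, 0.979, -0.0], [0.979, 0.206, -0.0], [-0.0, -0.0, -1.0]]
wrist_force: [-0.3, 0.9, -0.5]
gripper_width: 0.027
grasp_force: 40.1
```

```bash
python3 s.py
python3 - <<'E'
from h import *
s=state();R=s['tool_rot'];print('to go',R.T@(np.array([.4674,.2105,.0675])-s['position'])*100)
E
```

```text
15.5 [0.4696 0.2128 0.0836] [[-0.2056, 0.9786, -0.0004], [0.9786, 0.2056, -0.0002], [-0.0001, -0.0004, -1.0]] [-0.34  0.86 -0.46] [ 0.018 -0.075 -0.015] 2.268909788132311 40.097755417227745
to go [-0.1757886  -0.26005154  1.61503557]
```

>>> {"op": "send_rows", "data": {"series": "-0.2 -0.2 0.4 0 0; -0.2 -0.2 0.8 0 0; -0.2 -0.2 1.2 0 0; -0.2 -0.2 1.2 0 0"}}

```text
time_s: 15.9
position: [0.4677, 0.2103, 0.0713]
tool_rot: [[-0.205, 0.979, -0.001], [0.979, 0.205, -0.0], [-0.0, -0.001, -1.0]]
wrist_force: [0.4, -0.2, -0.5]
gripper_width: 0.027
grasp_force: 40.1
```

>>> {"op": "send_rows", "data": {"series": "0 0 0.1 0 0; 0 0 0.2 0 0; 0 0 0.2 0 0; 0 0 0.2 0 0"}}

```text
time_s: 16.3
position: [0.468, 0.2104, 0.0697]
tool_rot: [[-0.206, 0.979, 0.0], [0.979, 0.206, -0.0], [-0.0, 0.0, -1.0]]
wrist_force: [-0.0, 0.2, -1.3]
gripper_width: 0.023
grasp_force: 40.1
```

>>> {"op": "send_rows", "data": {"series": "0 0 0.1 0 0; 0 0 0.1 0 0; 0 0 0.1 0 0"}}

```text
time_s: 16.6
position: [0.4684, 0.2107, 0.0695]
tool_rot: [[-0.206, 0.979, 0.001], [0.979, 0.206, 0.0], [0.0, 0.001, -1.0]]
wrist_force: [0.1, 1.8, 6.4]
gripper_width: 0.027
grasp_force: 41.1
```

>>> {"op": "send_rows", "data": {"series": "0 0 0.1 0 0; 0 0 0.1 0 0; 0 0 0.1 0 0"}}

```text
time_s: 16.9
position: [0.4688, 0.2108, 0.0694]
tool_rot: [[-0.206, 0.979, 0.003], [0.979, 0.206, 0.001], [0.0, 0.003, -1.0]]
wrist_force: [-1.5, -0.4, 12.4]
gripper_width: 0.026
grasp_force: 42.3
```

It touched the floor at TCP z 0.0695 (predicted 0.0675, so it is the floor). Ease the press off and release.

>>> {"op": "send_rows", "data": {"series": "0 0 -0.1 0 0; 0 0 -0.15 0 0; 0 0 -0.15 0 0; 0 0 -0.15 0 0"}}

```text
time_s: 17.3
position: [0.4683, 0.2106, 0.0695]
tool_rot: [[-0.206, 0.979, 0.001], [0.979, 0.206, 0.0], [0.0, 0.001, -1.0]]
wrist_force: [-0.7, 1.7, 5.3]
gripper_width: 0.025
grasp_force: 41.1
```

>>> {"op": "send_rows", "data": {"series": "0 0 0 0 0.4; 0 0 0 0 0.6; 0 0 0 0 0.9; 0 0 0 0 1.2; 0 0 0 0 1.2"}}

```text
time_s: 17.8
position: [0.4679, 0.2103, 0.069]
tool_rot: [[-0.206, 0.979, -0.0], [0.979, 0.206, -0.0], [-0.0, -0.0, -1.0]]
wrist_force: [0.7, 0.1, -0.2]
gripper_width: 0.141
grasp_force: 0.0
```

```bash
python3 s.py
python3 - <<'E'
from h import *
grab('wrist','t4')
i=cv2.imread('pics/t4.png').astype(int);sa=i.max(2)-i.min(2);v=i.max(2)
for r in range(180,320,4): print('%3d'%r,''.join('.' if sa[r,k]>45 else chr(65+v[r,k]//13) for k in range(180,340,2)))
E
```

```text
17.8 [0.4679 0.2103 0.069 ] [[-0.2055, 0.9787, -0.0002], [0.9787, 0.2055, -0.0002], [-0.0002, -0.0003, -1.0]] [ 0.73  0.09 -0.19] [ 0.018  0.029 -0.053] 12.004761151329618 0.01618795737158507
180 ................IGGGFFFFGGGGGGGGGGGHHIIHHHHHHKKHHHHHHHHHHHHHHIIIIIHHHHHHHHKLL...
184 .................GGGFFFFGGGGGGGGGGGGH.HGGGGGHKKHGGGGGGGGGGGGGGGGGGFFFFFFFIKK....
188 .................GGGFFFFGGGGGGGGGGGGH..GGGGGHKKJGGGGGGGGGI.GGGGGGFFFFFFFFILL....
192 .................GGGFFFFGGGGGGHHHHHH...GGGGGHLLJGGGGGGGGGHHGGGGGGFFFFFFFFJLK....
196 .................GGGFFFFGGGGGIJJJJJI...GGGGGHLIGGGGGGGGGH.HGGGGGGFFFFFFFGKLL....
200 .................HGGFFFFGGGGHJJJKJJHH..GGGGFILJGGGHHHHHGH..GGGGGGFFFFFFFGKL.....
204 .................HGGFFFFGGGGJJJJKJI....GGGGGHLJGHJJJJJJII..GGGGGGFFFFFFFHKL.....
208 .................HGGFFFFGGGIJJJJKJI....GGGGFILLHIJJJJJJI...GGGGGGFFFFFFFHLL.....
212 .................IGGFFFFGGHJJJIIIIH....GGGGGILLHJJJKJKJI..HGGGGGGFFFFFFFILL.....
216 .................IGGGFFFGGIJJJJIII.....GGGGFILLJMNNNNNL...HGGGGGGFFFFFFFJLL.....
220 .................JGGFFFFGIJJJIIIII.....GGGGFJLHKOPQQQQ
[... 1366 characters left out ...]
DCDDDDDDDEHK.DDDDDDD
288 DDDDDDDDDDDDDDDDDDDDDDDDDDDDDFGG......GFGGGGDDDDDDDDDDDDDDDDDDDDDDDDDDDDCDDDDDDD
292 DDDDDDDDDDDDDDDDDDDDDDDDDDDDEFGG......GFFFGHFDDDDDDDDDDDDDDDDDDDDDDDDDDDDDDDDDDD
296 DDDDDDDDDDDDDDDDDDDDDDDDDDDEEFGI......GFFGFHGDDDDDDDDDDDDDDDDDDDDDDDDDDDDDDDDDDD
300 DDDDDDDDDDDDDDDDDDDDDDDDDDDEEFGF......GFFGFFFFEDDDDDDDDDDDDDDDDDDDDDDDDDDDDDDDDD
304 DDDDDDDDDDDDDDDDDDDDDDDDDDDEEFGG.....IFFFGFGFGFDDCDDDDDDDDDDDDDDDDDDDEEEDDDDDDDD
308 GDDDDDDDDDDDDDDDDDDDDDDDDDDEEIFG.....IGFFFGGFGIEDDDDCDDDDDDDDDDDDDDDDEEEEEEEFEED
312 HHHGDDDDDDDDDDDDDDDDDDDDDDDEEGFG.....HGGGFFFGFGDDDDDDDDDDDDDDDDDDDDDDDEEEFEEFFFF
316 HHHHEDDDDDDDDDDDDDDDDDDDDDDEGJKK.....JJJJJJJJJJFDDDDDDDDDDDDDDDDDDDDDCDEEEEEEEFE
```

>>> {"op": "send_rows", "data": {"series": "0 0 0 0 1.8; 0 0 0 0 2.4; 0 0 0 0 3.2; 0 0 0 0 4; 0 0 0 0 4"}}

```text
time_s: 18.35
position: [0.468, 0.2104, 0.0692]
tool_rot: [[-0.206, 0.979, 0.0], [0.979, 0.206, -0.0], [-0.0, -0.0, -1.0]]
wrist_force: [0.9, 0.4, 0.4]
gripper_width: 0.469
grasp_force: 0.0
```

>>> {"op": "send_rows", "data": {"series": "0 0 -1 0 4; 0 0 -2.5 0 4; 0 0 -5 0 4; 0 0 -9 0 4; 0 0 -13 0 4"}}

```text
time_s: 18.85
position: [0.4676, 0.2103, 0.201]
tool_rot: [[-0.205, 0.979, -0.0], [0.979, 0.205, -0.0], [-0.0, -0.0, -1.0]]
wrist_force: [-0.1, 0.5, 0.2]
gripper_width: 0.464
grasp_force: 0.0
```

>>> {"op": "send_rows", "data": {"series": "0 0 -4 0 4; -3 0 -7 0 4; -7 0 -7 0 4; -10 2 -7 0 4; -10 2 -7 0 4"}}

```text
time_s: 19.35
position: [0.5101, 0.1137, 0.27]
tool_rot: [[-0.202, 0.979, 0.002], [0.979, 0.202, -0.001], [-0.001, 0.002, -1.0]]
wrist_force: [0.4, -0.7, -0.8]
gripper_width: 0.471
grasp_force: 0.0
```

```bash
python3 s.py
python3 - <<'E'
from h import *
grab('wrist','t5');grab('scene','sc5');grab('top','top5')
c=[[.467,.18,.08]]
p=proj('t5',c)[0];print(p)
i=cv2.imread('pics/t5.png').astype(int);s=i.max(2)-i.min(2);v=i.max(2)
h=cv2.cvtColor(i.astype(np.uint8),cv2.COLOR_BGR2HSV)[:,:,0]
for r in range(max(0,int(p[1])-80),int(p[1])+70,3): print('%3d'%r,''.join('.' if s[r,k]>45 else chr(65+v[r,k]//13) for k in range(int(p[0])-80,int(p[0])+80,2)))
# pose predictions for upright
u=np.array([-.2045,.979]);x=np.array([.979,.2045]);O=np.array([.494,.0845])
def W(a,b,z): q=(O[0]+a)*x+(O[1]+b)*u; return [*q,z]
for n,q in(('top+ upright',W(.0065,.042,.119)),('top- upright',W(.0065,-.042,.119)),('hole',W(.0065,0,.101)),('bot+',W(.0065,.042,.004)),('top+ lean9',W(-.0115,.042,.117))): print(n,[proj(f,q)[0].round(1).tolist() for f in('t5','top5','sc5')])
E
```

```text
19.35 [0.5101 0.1137 0.27  ] [[-0.2018, 0.9794, 0.0023], [0.9794, 0.2018, -0.001], [-0.0015, 0.002, -1.0]] [ 0.37 -0.72 -0.78] [-0.011 -0.057 -0.018] 40.0364608943181 0.0
[231.63322326 100.16728943]
 20 ................................................................................
 23 ................................................................................
 26 ................................................................................
 29 ................................................................................
 32 ................................................................................
 35 ................................................................................
 38 ................................................................................
 41 ................................................................................
 44 ................................................................................
 47 ................................K.JJJJJJJJJJJJJJJJJJJJJJKKKKK...................
 50 ...............................KIHHHHINNNNNNNNN
[... 2936 characters left out ...]
........................................................................
158 ................................................................................
161 ................................................................................
164 ................................................................................
167 ................................................................................
top+ upright [[234.0, 53.7], [171.1, 206.5], [196.9, 161.0]]
top- upright [[235.9, 136.9], [200.1, 201.3], [215.2, 167.0]]
hole [[236.0, 96.9], [186.7, 204.1], [206.3, 168.0]]
bot+ [[239.6, 64.9], [179.0, 207.7], [200.1, 185.4]]
top+ lean9 [[216.5, 54.0], [172.3, 212.7], [193.9, 163.7]]
```

Run:
```python
from h import *
i=cv2.imread('pics/t5.png')
for r in(60,75,95,125): print(r,[(k,*i[r,k,::-1].tolist()) for k in range(176,246,4)])
u=np.array([-.2045,.979]);x=np.array([.979,.2045])
for L in(0,5,10,15,20,25):
    a=np.radians(L);q=(.5*x+.0*u)*0+ (.494+.0085-.115*np.sin(a))*x+.0845*u
    print(L,proj('t5',[*q,.004+.115*np.cos(a)])[0].round(1),proj('sc5',[*q,.004+.115*np.cos(a)])[0].round(1))
print(tri) if 0 else None
```

```text
60 [(176, 234, 212, 133), (180, 235, 214, 133), (184, 233, 209, 129), (188, 231, 205, 127), (192, 232, 209, 130), (196, 237, 217, 140), (200, 239, 221, 146), (204, 155, 134, 92), (208, 151, 132, 90), (212, 156, 135, 93), (216, 200, 154, 99), (220, 174, 133, 88), (224, 176, 137, 90), (228, 170, 131, 88), (232, 116, 111, 106), (236, 102, 107, 107), (240, 102, 105, 107), (244, 118, 122, 124)]
75 [(176, 233, 213, 133), (180, 238, 218, 138), (184, 235, 214, 133), (188, 232, 207, 129), (192, 231, 208, 131), (196, 228, 202, 129), (200, 228, 202, 127), (204, 148, 125, 82), (208, 143, 120, 78), (212, 146, 124, 80), (216, 214, 165, 105), (220, 180, 138, 90), (224, 181, 139, 91), (228, 172, 133, 86), (232, 171, 132, 85), (236, 174, 134, 90), (240, 114, 97, 75), (244, 119, 124, 124)]
95 [(176, 238, 217, 134), (180, 233, 209, 128), (184, 219, 189, 118), (188, 230, 207, 131), (192, 235, 213, 135), (196, 234, 211, 132), (200, 231, 205, 127), (204, 233, 205, 126), (208, 155, 132, 87), (212, 148, 127, 86), (216, 225, 178, 113), (220, 197, 160, 116), (224, 196, 151, 96), (228, 169, 131, 86), (232, 169, 131, 86), (236, 172, 132, 85), (240, 115, 94, 70), (244, 111, 117, 116)]
125 [(176, 230, 207, 132), (180, 223, 195, 124), (184, 230, 206, 132), (188, 231, 207, 131), (192, 233, 210, 130), (196, 233, 210, 131), (200, 233, 210, 132), (204, 233, 210, 133), (208, 211, 170, 102), (212, 233, 212, 135), (216, 225, 185, 118), (220, 173, 134, 87), (224, 171, 132, 87), (228, 170, 133, 86), (232, 170, 132, 87), (236, 120, 95, 63), (240, 113, 92, 67), (244, 102, 106, 106)]
0 [236.9  97. ] [206.2 163.7]
5 [227.4  97.1] [204.6 165.1]
10 [218.2  97.1] [203.  166.7]
15 [209.4  97.1] [201.4 168.5]
20 [201.   97.1] [199.9 170.5]
25 [193.1  97.1] [198.5 172.7]
```

The card's top edge is at x≈217, a lean of about 10° with the blister resting on the front wall and the foot on the floor. The bits pack hasn't moved. A quick check of the cutter pack, then hand in.

Run:
```python
from h import *
a=cv2.imread('pics/top1.png')[175:215,372:405].astype(int);b=cv2.imread('pics/top5.png')[175:215,372:405].astype(int)
print('cutter diff',abs(a-b).mean(),(abs(a-b).max(2)>40).sum())
d=abs(cv2.imread('pics/topP.png').astype(int)-cv2.imread('pics/top5.png'))[175:215,372:405];print(d.mean())
s=state();print(s['time_s'],s['wrist_force'].round(1))
if abs(a-b).mean()<8: print(ticket.finish_job())
```

```text
cutter diff 2.081060606060606 0
2.011868686868687
19.5 [-0.5 -0.1  0.3]
the job is handed in; nothing more can be done
None
```

The drill pack is off its hook and stands hang hole up on the floor of the tray's front slot, leaning forward about 10° against the front wall; the other two packs haven't moved, and the job was handed in at 19.5 s.

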